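# Slide the processor chip along the rail into the loading nest

## Task

The processor chip lies loose on the black loading plate of the rework station. With a fingertip push it flat against the long steel rail, then slide it along the rail into the corner nest until it touches the end stop, and leave it there flat, square and snug in the corner where rail and stop meet. Push it gently: never pick it up, tip it or let it ride up on anything, and leave the spare chips, the jars and the tools around the plate where they are.

Things in the scene. Friction and masses are not known exactly. Their poses are not given: they have to be found in the camera images.
- plate: Loading plate, fixed, level: black aluminium, 135 (x) by 260 (y) by 10 mm, on the grey mat, whose top is 3 mm above the work surface; so the plate's bare top is 13 mm above it. Origin on the underside; the plate spans x -85 to +50, y -130 to +130 mm of its own frame, z up. Place and yaw (within 0.35 rad) differ from run to run.
- rail (a point): Point on the guiding face of the bright steel rail, at half the plate's length, where face and plate top meet: plate frame (+35, 0, +10) mm. The rail runs the whole length of the plate along its y axis, x +35 to +50 mm, 10 mm high above the plate's top; its face looks to -x. Axes as the plate's.
- stop (a point): Inner corner where the rail's face meets the steel end stop, at the plate's top: plate frame (+35, +110, +10) mm. The stop lies across the plate, x -35 to +35, y +110 to +126 mm, 10 mm high; its face looks to -y. Axes as the plate's.
- lip (a point): Start of the straight part of the brass lip that closes the nest on the side away from the rail: plate frame (-13.5, +75, +10) mm. Lip 4 mm high, 12 mm wide, inner face x = -13.5 mm from y = 75 to the stop; from y = 57 to 75 mm it flares out, away from the rail (by 9 mm). So the nest is 48.5 mm wide between lip and rail and open to -y. Axes as the plate's.
- nest (a point): Where the centre of the chip's underside lies when the chip touches both rail and end stop: plate frame (+12.5, +87.5, +10) mm, on the plate's top. Axes as the plate's: +x towards the rail, +y along the rail to the stop.
- chip: The loose chip to be moved: 45 by 45 by 5 mm, about 28 g; green substrate 2.4 mm thick, on it a bright nickel lid 41 by 41 by 2.6 mm. Origin at the centre of its underside, z up, x and y parallel to its edges. It starts flat on the open part of the plate, clear of rail and nest, turned up to 0.4 rad from square (its x axis roughly the plate's). Ordinary dry friction.
- spare_a: Spare chip, same make and size, in the black carrier tray past the end stop; origin at the centre of its underside. Not to be moved.
- spare_b: Second spare chip in the same tray. Not to be moved. The tray is fixed, 64 by 124 mm and 9 mm high, on the mat past the plate's +y end, its long side along the end stop, about 30 to 45 mm clear of the plate.
- spool: Solder spool standing on its flange, green, 60 mm diameter, 46 mm high, behind the rail; origin at the centre of its underside. Not to be moved.
- paste_jar: Blue solder-paste jar with white cap, 42 mm diameter, 36 mm high, behind the rail; origin at the centre of its underside. Not to be moved.
- flux_bottle: Pink flux bottle with white cap, 38 mm diameter, 85 mm high, behind the rail; origin at the centre of its underside. Spool, jar and bottle change places from run to run; their centres stay 70 mm or more beyond the rail's guiding face. Not to be moved.
- tweezers: Steel tweezers, 125 mm long, 7 mm high, lying on the mat in front of the plate (on its -x side); origin under the middle. Not to be moved.
- brush: Red-handled flux brush, 165 mm long, 9 mm high, lying on the mat past the plate's -y end; origin under the middle. Not to be moved.
There are look-alikes about, which are no part of the job. Leave any orange look-alike of the chip alone.

How it is judged:
On the way, in this order (a step that is already met when the one before it is completed fails the run):
1. the chip lies flat against the rail (within 3 mm and 0.12 rad of square) while still outside the nest (x of chip in the frame of nest above -0.003 m and y of chip in the frame of nest below -0.0525 m and angle between the x axis of chip and the x axis of plate, either way round below 0.12 rad), for 0.1 s.
2. the chip is in the corner of the nest, against rail and end stop (x of chip in the frame of nest above -0.0025 m and y of chip in the frame of nest above -0.0025 m and angle between the x axis of chip and the x axis of plate, either way round below 0.06 rad), for 0.2 s.
At the end, for the whole second after the job is handed in: The chip lies flat on the plate in the corner of the nest, within 2.5 mm of touching both the rail and the end stop, square to within 0.06 rad, at rest and let go (all of step 2 and x of chip in the frame of nest below 0.002 m and y of chip in the frame of nest below 0.002 m and z of chip in the frame of nest below 0.0015 m and angle between chip's own z axis and vertical below 0.05 rad and linear speed of chip below 0.01 m/s).
It fails at once if the chip is lifted off the plate or tipped (origin more than 4 mm above the plate, or tilt over 0.2 rad) (z of chip in the frame of nest above 0.004 m or angle between chip's own z axis and vertical above 0.2 rad).
It fails at once if the chip is pushed off the plate (z of chip in the frame of nest below -0.004 m).
It fails at once if the chip is pressed harder than 50 N (contact force between the fingers and chip above 50 N).
It fails at once if a bystander is moved by more than 15 mm (distance of any of spare_a, spare_b, spool, paste_jar, flux_bottle, tweezers, brush from where it was at the start of the episode above 0.015 m).
It also fails if it takes over 51 s, if anything falls off the work surface, if the arm or the gripper's body presses on something with over 40 N, if the wrist force passes 120 N, or if a joint passes its speed limit or range.

## Robot

A 7-joint arm with a two-finger parallel gripper is mounted at the origin on the work surface. World frame = base frame: x ahead of the robot, y to its left, z up, the work surface at z = 0. Lengths are in m, angles in rad, forces in N, time in s.
With the tool pointing down it reaches from about 0.425 to 0.875 m from the base axis. Payload 4.7 kg.
Tool frame: the origin (TCP) lies at the very end of the fingers, on their centre line; the grasp point (between the pads) lies 19 mm behind it; z points along the fingers, y is the line along which they close (so a half turn about z gives the same grasp; the last joint's range is limited). The gripper opens to 87 mm and grips with 3 to 60 N. Pads are 19 mm wide; open, the fingers measure 117 mm over their backs; the gripper's body (75 mm by 190 mm) begins 51 mm behind the grasp point.
Start: joints at [-1.192, 0.321, -0.07, 1.45, 0.023, 1.371, -0.057], TCP at [0.232, 0.607, 0.223] pointing down, gripper open.
Joint ranges: [-2.86, 2.86], [-0.3, 2.09], [-1.38, 1.24], [0.06, 2.45], [-1.56, 4.7], [0.09, 2.05], [-2.69, 2.69]. Speed limits (rad/s): [2.57, 2.57, 3.14, 3.14, 3.14, 3.14, 3.14].

## Interface

Orientations are given as a rotation vector (axis times angle).
In Python, from bench import ctrl, vision gives the robot as it stands.
- The arm moves only by the tool jog_arm, never from a script. Its argument "increments" is a list of rows, each an object of numbers: "tx", "ty", "tz": the shift along the tool's x, y, z in mm; "wx", "wy", "wz": the turn, a rotation vector about the tool's x, y, z in rad; "gripper": the opening, from 0 (shut) to 1 (fully open). In form: [{"tx": .., "ty": .., "tz": .., "wx": .., "wy": .., "wz": .., "gripper": ..}, ...]. A call has exactly 5 rows; each row is the pose to reach, as a shift and turn from the pose commanded when the call began, along the tool's axes at that moment; what a row does not reach only later rows make up. A row lasts 1/12 s, in which the tool goes at most 41.7 mm and 7.16 degrees, less where a joint would pass 70% of its speed; a pose out of reach is approached as far as the arm can. A call with a gripper value outside its range is refused whole. The fingers move at their own pace and stop on an object; "grip_force" is the grip in N (left out, the last holds). Time passes only in rows, so rows that repeat a pose let the fingers close, or fill a call up. It gives the time, the measured TCP pose, the force, the opening and the grip force at its end, in the units of the state.
- ctrl.get_state(): the state, without advancing time (a new reading comes with each control period).
- vision.get_image(name): name is "scene" or "top" or "wrist"; returns a dict with "color" (420x560x3 uint8, blue, green, red), "fx", "fy", "cx", "cy" (pixels), "extrinsics" (4x4, takes a point from world to camera coordinates). Camera axes: x right, y down, z forward; pixel columns grow to the right and rows downward; lengths in m; the calibration is good to about 2 mm. A picture is of the moment at which its call begins. There is no depth.
- ctrl.close_job(): hands the job in; it is judged then, once.
Trained networks look in the newest picture that a camera, given by its name, has taken for a name from the list of things; names that differ only in an ending like _2 or _b are one class to them, and where a whole thing is asked for, a point or a joint stands for the part that bears it (a point fixed in the world has none). Each returns a list of dicts, best first, with "conf" (0 to 1); they miss things now and then, are a little off and sometimes report something else, mostly with a low value. They report only what shows in the picture. A call takes as long as a camera call. They do not tell look-alikes from the thing itself.
- vision.spot_in(camera, thing): "bbox" ([left, top, right, bottom] in pixels, round what is visible of it).
The state is a dict: "time": time; "joint_positions": joint angles; "qd": joint speeds; "joint_torque": joint torques, N m; "position": TCP position; "tool_rot": TCP orientation; "ft_force": force on the tool from outside, world axes, zero at the start; "torque": the same for the moment, N m; "grip_width": opening from 0.0 (shut) to 1.0 (fully open); "grip_force": force on a finger pad.
Only numpy, scipy, OpenCV 4.12 (cv2) and the standard library are available. Lean on these libraries where they do the work, as an engineer would, in place of code of your own. Each camera call takes 0.05 s, during which the arm holds its last target. There are 200 camera calls.

## Working session

There is one attempt and no reset: what is moved stays moved. The work goes in short steps, Python scripts to look and compute and a tool call to move; the robot and the scene stay as the last step left them, time stands still between calls to the robot, and variables do not carry over. Pictures are saved under pics/ and viewed, at most 10 in all, crops included, and the job is handed in when it is done.

Besides the shell and the picture viewer there is one more tool, called after ">>>" as name(argument=value, ...) on one line, values as JSON. jog_arm: Moves the arm, as the interface text tells. Its arguments: {"type":"object","properties":{"increments":{"type":"array"},"grip_force":{"type":"number"}},"required":["increments"]}

```bash
mkdir -p pics; python3 - <<'E'
from bench import ctrl, vision
import cv2, numpy as np
s=ctrl.get_state(); print(s['time'],s['position'],s['tool_rot'],s['grip_width'])
ims=[]
for c in ['top','scene']:
    d=vision.get_image(c); cv2.imwrite(f'pics/{c}1.png',d['color']); print(c,d['fx'],d['cx'],d['cy'],np.round(d['extrinsics'],4).tolist())
    for t in ['chip','plate','rail','stop','lip','tweezers']:
        print(t,[(np.round(b['bbox']).tolist(),round(b['conf'],2)) for b in vision.spot_in(c,t)][:4])
E
```

```text
0.0 [0.23174626 0.60668462 0.22148447] [-5.69731083e-01 -3.08926435e+00  2.96128763e-03] 0.9928718244117357
top 473.67037581063227 285.43078206309525 207.37122974124512 [[0.0204, -0.9998, -0.0028, -0.0526], [-0.9901, -0.0199, -0.139, 0.5891], [0.1389, 0.0057, -0.9903, 0.9374], [0.0, 0.0, 0.0, 1.0]]
chip [([342.0, 223.0, 364.0, 239.0], 0.94), ([423.0, 150.0, 447.0, 175.0], 0.9), ([446.0, 248.0, 469.0, 270.0], 0.72), ([364.0, 294.0, 384.0, 320.0], 0.64)]
plate []
rail [([249.0, 184.0, 382.0, 275.0], 0.67)]
stop [([249.0, 183.0, 382.0, 277.0], 0.57)]
lip [([247.0, 188.0, 384.0, 276.0], 0.94)]
tweezers [([247.0, 183.0, 381.0, 275.0], 0.66), ([280.0, 282.0, 332.0, 304.0], 0.55)]
scene 413.4930861936167 275.40175668629445 215.39769679746408 [[0.1557, 0.9877, -0.0139, -0.0404], [0.7042, -0.1208, -0.6997, -0.373], [-0.6927, 0.0992, -0.7143, 1.4851], [0.0, 0.0, 0.0, 1.0]]
chip [([128.0, 221.0, 149.0, 233.0], 0.69), ([196.0, 185.0, 213.0, 198.0], 0.67), ([214.0, 215.0, 240.0, 236.0], 0.57), ([200.0, 190.0, 315.0, 261.0], 0.57)]
plate [([199.0, 196.0, 312.0, 259.0], 0.88), ([176.0, 235.0, 205.0, 273.0], 0.41), ([304.0, 228.0, 322.0, 257.0], 0.27)]
rail [([200.0, 194.0, 314.0, 261.0], 0.59)]
stop [([199.0, 195.0, 310.0, 259.0], 0.8)]
lip [([200.0, 192.0, 311.0, 257.0], 0.58)]
tweezers [([199.0, 193.0, 314.0, 260.0], 0.68)]
```

View pics/top1.png

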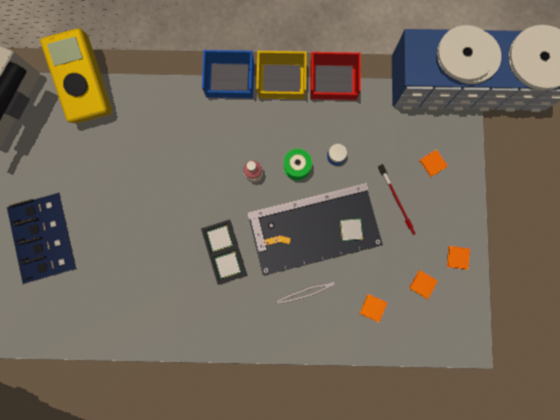

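View pics/scene1.png

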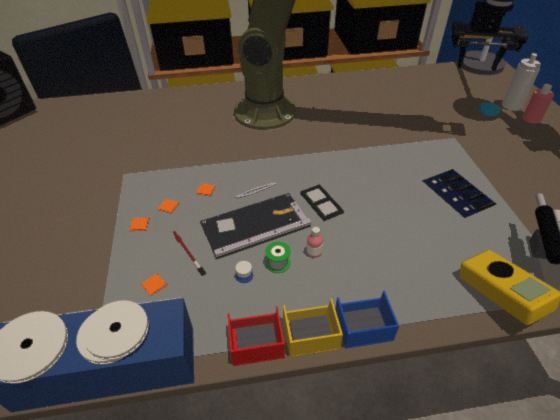

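The chip candidates in the top image are:
- bright-lid chip on the black plate, at (351,230)
- spares in the tray, at (219,238) and (229,265)
- orange look-alikes, at (433,162), (458,258), (424,285) and (374,308)

I choose the one on the plate at (351,230). The rail is the upper edge of the plate, the stop is at the left end, and the lip is around (277,240). Next is a close crop to check.

```bash
python3 - <<'E'
import cv2
a=cv2.imread('pics/top1.png')[170:290,236:396]
cv2.imwrite('pics/crop1.png',cv2.resize(a,None,fx=5,fy=5,interpolation=cv2.INTER_CUBIC))
E
```

```text
(no output)
```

View pics/crop1.png

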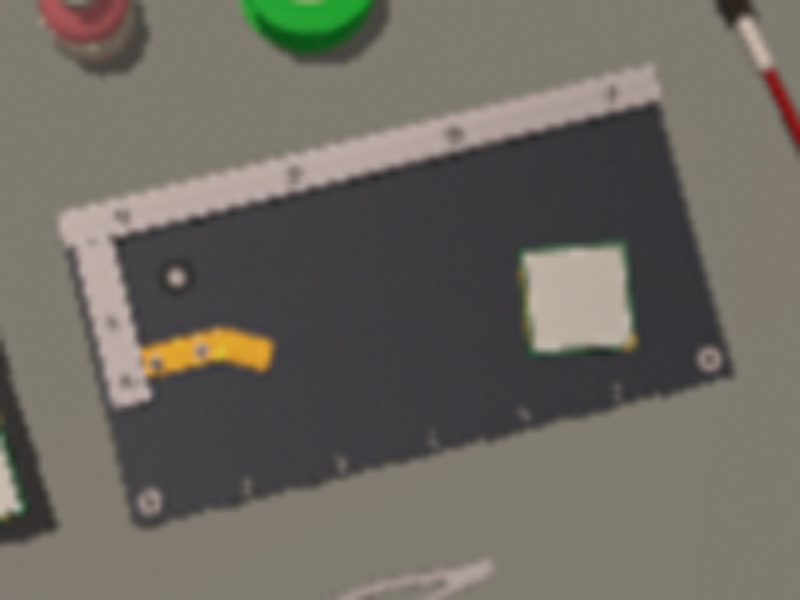

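The crop shows the rail from (60,213) to (655,65), the stop/rail inner corner at (117,240), and the chip corners at (520,252), (625,243), (637,347) and (530,353). It has a nickel lid on green substrate, so the choice is right.

```bash
cat > h.py <<'E'
import numpy as np, json, cv2
from scipy.optimize import least_squares
from scipy.spatial.transform import Rotation as R
def proj(d,P):
    E=d['extrinsics'];c=P@E[:3,:3].T+E[:3,3]
    return c[:,:2]/c[:,2:]*[d['fx'],d['fy']]+[d['cx'],d['cy']]
def w(p,P):
    P=np.atleast_2d(np.array(P,float)); c,s=np.cos(p[2]),np.sin(p[2])
    return np.c_[p[0]+c*P[:,0]-s*P[:,1],p[1]+s*P[:,0]+c*P[:,1],P[:,2]]
def fit(d,P,uv,p0):
    r=least_squares(lambda p:(proj(d,w(p,P))-uv).ravel(),p0)
    return r.x,r.fun.reshape(-1,2)
E
python3 - <<'E'
from h import *
from bench import ctrl, vision
d=vision.get_image('top')
c=lambda a:np.array(a)/5+[236,170]-.4
P=np.array([[50,130,23],[50,-130,23],[35,-130,23],[-85,-130,13],[-85,130,13],[-35,110,23],[35,110,23]])/1e3
p,r=fit(d,P,c([[60,213],[655,65],[660,100],[733,375],[137,525],[152,397],[117,240]]),[.5,-.05,.23]);print('plate',p,np.round(r,1).tolist())
C=np.array([[22.5,22.5,15.4],[22.5,-22.5,15.4],[-22.5,-22.5,15.4],[-22.5,22.5,15.4]])/1e3
q,r=fit(d,C,c([[520,252],[625,243],[637,347],[530,353]]),[.5,-.15,0]);print('chip',q,np.round(r,1).tolist())
json.dump([p.tolist(),q.tolist()],open('m.json','w'))
dx=q[:2]-p[:2];k=p[2];print('chip in plate',dx@[np.cos(k),np.sin(k)],dx@[-np.sin(k),np.cos(k)],q[2]-k)
print(R.from_rotvec(ctrl.get_state()['tool_rot']).as_matrix().round(3))
E
```

```text
plate [ 0.56658171 -0.09907409  0.2667508 ] [[-0.4, 0.1], [-0.1, -0.1], [0.8, -0.3], [0.7, 0.1], [-0.3, 0.6], [0.1, 0.3], [-0.9, -0.8]]
chip [ 0.54973518 -0.17995964  0.0989561 ] [[-0.1, -0.4], [0.2, -0.3], [-0.1, 0.1], [-0.0, 0.6]]
chip in plate -0.03757202841213534 -0.07358410438840399 -0.16779469775340314
[[-0.934  0.357  0.   ]
 [ 0.357  0.934  0.   ]
 [-0.     0.    -1.   ]]
```

```bash
cat >> h.py <<'E'
def delta(xy,z,plate=True,dyaw=0):
    """tool-frame mm shift and wz to reach plate-frame (mm) xy, height z mm, tool y along plate y (+dyaw)"""
    from bench import ctrl
    s=ctrl.get_state(); p=json.load(open('m.json'))[0]; M=R.from_rotvec(s['tool_rot']).as_matrix()
    t=w(p,[[xy[0]/1e3,xy[1]/1e3,z/1e3]])[0] if plate else np.array([*xy,z])/1e3
    b=p[2]+dyaw; T=np.array([[-np.cos(b),-np.sin(b),0],[-np.sin(b),np.cos(b),0],[0,0,-1]]).T
    T=np.c_[[-np.cos(b),-np.sin(b),0],[-np.sin(b),np.cos(b),0],[0,0,-1.]]
    print('t',round(s['time'],2),'d',np.round(M.T@(t-s['position'])*1e3,1),'rot',np.round(R.from_matrix(M.T@T).as_rotvec(),3),'F',np.round(s['ft_force'],1),'w',round(s['grip_width'],3))
def inplate():
    from bench import ctrl
    s=ctrl.get_state(); p=json.load(open('m.json'))[0]; d=s['position'][:2]-np.array(p[:2]);k=p[2]
    print('tcp in plate',np.round([1e3*(d@[np.cos(k),np.sin(k)]),1e3*(d@[-np.sin(k),np.cos(k)]),1e3*s['position'][2]],1))
E
python3 -c "
from h import *
delta((560,180),150,False)
delta((-85,-72),150)"
```

```text
t 0.75 d [-458.9 -282.1   72.6] rot [ 0.     0.    -0.632] F [ 0.3  0.1 -0.1] w 0.997
t 0.75 d [-538.5 -648.8   72.6] rot [ 0.     0.    -0.632] F [ 0.3  0.1 -0.1] w 0.997
```

>>> jog_arm(increments=[{"tx": -35,"ty": -22,"tz": 6},{"tx": -70,"ty": -43,"tz": 11},{"tx": -105,"ty": -65,"tz": 17},{"tx": -140,"ty": -86,"tz": 22},{"tx": -175,"ty": -107,"tz": 28}])

```text
validation failed for argument at $.in...
```

>>> jog_arm(increments=[{"tx": -35,"ty": -22,"tz": 6},{"tx": -70,"ty": -43,"tz": 11},{"tx": -105,"ty": -65,"tz": 17},{"tx": -140,"ty": -86,"tz": 22},{"tx": -175,"ty": -107,"tz": 28}])

```text
validation failed for argument at $.in...
```

>>> jog_arm(increments=[{"tx": -19,"ty": -35,"tz": 4,"wz": -0.12,"gripper": 0.15},{"tx": -38,"ty": -70,"tz": 8,"wz": -0.24,"gripper": 0.15},{"tx": -57,"ty": -105,"tz": 12,"wz": -0.36,"gripper": 0.15},{"tx": -76,"ty": -140,"tz": 16,"wz": -0.48,"gripper": 0.15},{"tx": -95,"ty": -175,"tz": 16,"wz": -0.6,"gripper": 0.15}])

```text
validation failed for argument at $.in...
```

```bash
python3 -c "
from h import *
delta((-85,-72),150);inplate()"
```

```text
t 0.75 d [-538.5 -648.8   72.6] rot [ 0.     0.    -0.632] F [ 0.3  0.1 -0.1] w 0.997
tcp in plate [-136.6  769.5  222.6]
```

>>> jog_arm(increments=[{"tx": -35,"ty": -22,"tz": 6,"wx": 0,"wy": 0,"wz": 0,"gripper": 1},{"tx": -70,"ty": -43,"tz": 11,"wx": 0,"wy": 0,"wz": 0,"gripper": 1},{"tx": -105,"ty": -65,"tz": 17,"wx": 0,"wy": 0,"wz": 0,"gripper": 1},{"tx": -140,"ty": -86,"tz": 22,"wx": 0,"wy": 0,"wz": 0,"gripper": 1},{"tx": -175,"ty": -107,"tz": 28,"wx": 0,"wy": 0,"wz": 0,"gripper": 1}])

```text
time: 1.17
position: [0.3582, 0.4433, 0.1947]
tool_rot: [0.569, 3.089, 0.001]
ft_force: [0.2, 1.1, 0.2]
grip_width: 0.999
grip_force: 0.0
```

>>> jog_arm(increments=[{"tx": -35,"ty": -22,"tz": 6,"wx": 0,"wy": 0,"wz": 0,"gripper": 1},{"tx": -70,"ty": -43,"tz": 11,"wx": 0,"wy": 0,"wz": 0,"gripper": 1},{"tx": -105,"ty": -65,"tz": 17,"wx": 0,"wy": 0,"wz": 0,"gripper": 1},{"tx": -140,"ty": -86,"tz": 22,"wx": 0,"wy": 0,"wz": 0,"gripper": 1},{"tx": -175,"ty": -107,"tz": 28,"wx": 0,"wy": 0,"wz": 0,"gripper": 1}])

```text
time: 1.58
position: [0.4836, 0.2808, 0.1669]
tool_rot: [0.569, 3.089, 0.002]
ft_force: [0.8, 1.2, -0.6]
grip_width: 1.002
grip_force: 0.0
```

>>> jog_arm(increments=[{"tx": -19,"ty": -35,"tz": 4,"wx": 0,"wy": 0,"wz": -0.12,"gripper": 0.15},{"tx": -38,"ty": -70,"tz": 8,"wx": 0,"wy": 0,"wz": -0.24,"gripper": 0.15},{"tx": -57,"ty": -105,"tz": 12,"wx": 0,"wy": 0,"wz": -0.36,"gripper": 0.15},{"tx": -76,"ty": -140,"tz": 16,"wx": 0,"wy": 0,"wz": -0.48,"gripper": 0.15},{"tx": -95,"ty": -175,"tz": 16,"wx": 0,"wy": 0,"wz": -0.6,"gripper": 0.15}])

```text
time: 2.0
position: [0.5076, 0.0913, 0.1503]
tool_rot: [0.337, -3.123, -0.0]
ft_force: [0.4, 0.1, -0.5]
grip_width: 0.704
grip_force: 0.0
```

```bash
python3 -c "
from h import *
delta((-85,-72),150);inplate()"
```

```text
t 2.0 d [  64.2 -274.9    0.3] rot [ 0.    -0.    -0.052] F [ 0.4  0.1 -0.5] w 0.704
tcp in plate [ -6.7 199.2 150.3]
```

>>> jog_arm(increments=[{"tx": 9,"ty": -39,"tz": 0,"wx": 0,"wy": 0,"wz": -0.052,"gripper": 0.15},{"tx": 18,"ty": -78,"tz": 0,"wx": 0,"wy": 0,"wz": -0.052,"gripper": 0.15},{"tx": 27,"ty": -117,"tz": 0,"wx": 0,"wy": 0,"wz": -0.052,"gripper": 0.15},{"tx": 36,"ty": -156,"tz": 0,"wx": 0,"wy": 0,"wz": -0.052,"gripper": 0.15},{"tx": 45,"ty": -195,"tz": 0,"wx": 0,"wy": 0,"wz": -0.052,"gripper": 0.15}])

```text
time: 2.42
position: [0.5043, -0.1087, 0.1511]
tool_rot: [-0.41, 3.113, 0.0]
ft_force: [0.9, 0.2, 0.1]
grip_width: 0.322
grip_force: 0.0
```

```bash
python3 -c "
from h import *
from bench import vision
delta((-85,-72),150);inplate()
d=vision.get_image('wrist');cv2.imwrite('pics/w1.png',d['color']);delta((-85,-72),150)"
```

```text
t 2.42 d [ 22.  -79.3   1.1] rot [ 0.     0.001 -0.005] F [0.9 0.2 0.1] w 0.322
tcp in plate [-62.6   7.2 151.1]
t 2.47 d [ 17.6 -69.7   2. ] rot [-0.006  0.    -0.015] F [-0.7 -7.1  0.9] w 0.28
```

View pics/w1.png

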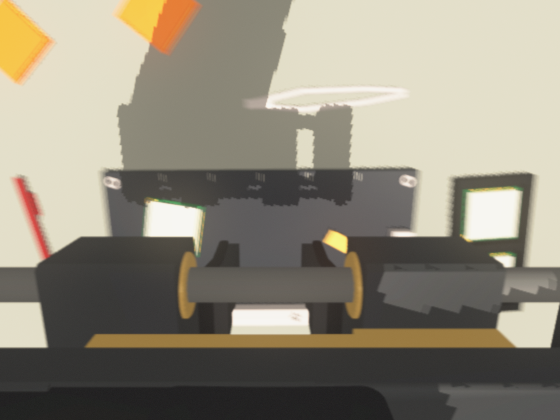

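The wrist view shows the plate's near edge level, from (105,170) to (417,170), with the chip at (173,225). The yaw is about right. Moving on to the pre-push point.

>>> jog_arm(increments=[{"tx": 10,"ty": -37,"tz": 0,"wx": 0,"wy": 0,"wz": 0,"gripper": 0.15},{"tx": 18,"ty": -70,"tz": 0,"wx": 0,"wy": 0,"wz": 0,"gripper": 0.15},{"tx": 18,"ty": -70,"tz": 30,"wx": 0,"wy": 0,"wz": 0,"gripper": 0.15},{"tx": 18,"ty": -70,"tz": 50,"wx": 0,"wy": 0,"wz": 0,"gripper": 0.15},{"tx": 18,"ty": -70,"tz": 50,"wx": 0,"wy": 0,"wz": 0,"gripper": 0.15}])

```text
time: 2.88
position: [0.5023, -0.1786, 0.097]
tool_rot: [0.407, -3.109, -0.003]
ft_force: [-0.1, 1.5, -0.1]
grip_width: 0.149
grip_force: 0.0
```

```bash
python3 -c "
from h import *
from bench import vision
vision.get_image('wrist')
d=vision.get_image('wrist');cv2.imwrite('pics/w2.png',d['color']);delta((-85,-72),15);inplate()
json.dump({k:np.asarray(d[k]).tolist() for k in d if k!='color'},open('w2.json','w'))
P=json.load(open('m.json'));pl,ch=P
C=np.array([[-22.5,-22.5,15.4],[-22.5,22.5,15.4]])/1e3
print(proj(d,w(ch,C)).round(),proj(d,w(pl,np.array([[-85,-130,13],[-85,130,13]])/1e3)).round())"
```

```text
t 2.98 d [  4.5 -11.6  85.5] rot [ 0.001 -0.001 -0.005] F [ 1.5 -0.1 -0.1] w 0.153
tcp in plate [-80.4 -60.5 100.5]
[[224. 242.]
 [288. 252.]] [[168. 212.]
 [546. 209.]]
```

View pics/w2.png

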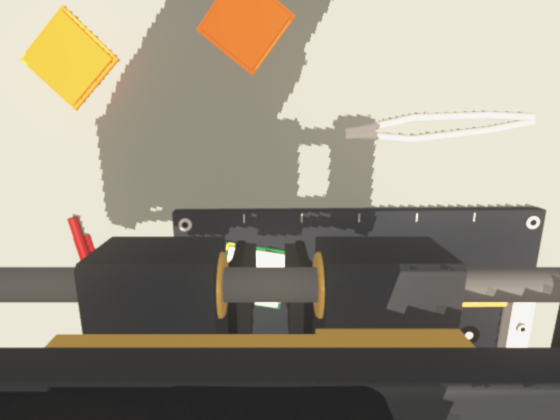

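The plate edge (173,209)–(543,208) and the chip corner (228,243) match the prediction to 3–5 px. The fingers are off the chip on the -x side, so I descend there.

>>> jog_arm(increments=[{"tx": 4.5,"ty": -11.5,"tz": 25,"wx": 0,"wy": 0,"wz": -0.005,"gripper": 0.15},{"tx": 4.5,"ty": -11.5,"tz": 50,"wx": 0,"wy": 0,"wz": -0.005,"gripper": 0.15},{"tx": 4.5,"ty": -11.5,"tz": 70,"wx": 0,"wy": 0,"wz": -0.005,"gripper": 0.15},{"tx": 4.5,"ty": -11.5,"tz": 80,"wx": 0,"wy": 0,"wz": -0.005,"gripper": 0.15},{"tx": 4.5,"ty": -11.5,"tz": 80,"wx": 0,"wy": 0,"wz": -0.005,"gripper": 0.15}])

```text
time: 3.4
position: [0.5034, -0.1904, 0.0199]
tool_rot: [0.419, -3.112, -0.001]
ft_force: [-0.5, 0.3, -0.0]
grip_width: 0.152
grip_force: 0.0
```

```bash
python3 -c "
from h import *
from bench import vision
for i in range(3): vision.get_image('wrist');delta((-85,-72),15)
inplate()"
```

```text
t 3.45 d [0.8 0.1 6.2] rot [0.    0.    0.001] F [0.1 0.1 1.4] w 0.146
t 3.5 d [1.4 0.7 7. ] rot [-0.001  0.002  0.001] F [-0.3 -0.2  0.4] w 0.15
t 3.55 d [1.7 1.  7.4] rot [-0.001  0.003  0.001] F [-0.2  0.3 -0.4] w 0.15
tcp in plate [-83.3 -73.   22.4]
```

>>> jog_arm(increments=[{"tx": -3,"ty": 0,"tz": 2,"wx": 0,"wy": 0,"wz": 0,"gripper": 0.15},{"tx": -3,"ty": 0,"tz": 3,"wx": 0,"wy": 0,"wz": 0,"gripper": 0.15},{"tx": -3,"ty": 0,"tz": 4,"wx": 0,"wy": 0,"wz": 0,"gripper": 0.15},{"tx": -3,"ty": 0,"tz": 4,"wx": 0,"wy": 0,"wz": 0,"gripper": 0.15},{"tx": -3,"ty": 0,"tz": 4,"wx": 0,"wy": 0,"wz": 0,"gripper": 0.15}])

```text
time: 3.97
position: [0.5068, -0.1906, 0.0168]
tool_rot: [-0.418, 3.114, 0.0]
ft_force: [0.4, -0.3, -0.0]
grip_width: 0.148
grip_force: 0.0
```

>>> jog_arm(increments=[{"tx": 0,"ty": 0,"tz": 1,"wx": 0,"wy": 0,"wz": 0,"gripper": 0.15},{"tx": 0,"ty": 0,"tz": 1,"wx": 0,"wy": 0,"wz": 0,"gripper": 0.15},{"tx": 0,"ty": 0,"tz": 1,"wx": 0,"wy": 0,"wz": 0,"gripper": 0.15},{"tx": 0,"ty": 0,"tz": 1,"wx": 0,"wy": 0,"wz": 0,"gripper": 0.15},{"tx": 0,"ty": 0,"tz": 1,"wx": 0,"wy": 0,"wz": 0,"gripper": 0.15}])

```text
time: 4.38
position: [0.5068, -0.1906, 0.0157]
tool_rot: [-0.417, 3.114, -0.0]
ft_force: [-0.1, 0.2, 0.4]
grip_width: 0.151
grip_force: 0.0
```

>>> jog_arm(increments=[{"tx": 0,"ty": 0,"tz": 1.2,"wx": 0,"wy": 0,"wz": 0,"gripper": 0.15},{"tx": -3,"ty": 0,"tz": 1.2,"wx": 0,"wy": 0,"wz": 0,"gripper": 0.15},{"tx": -6,"ty": 0,"tz": 1.2,"wx": 0,"wy": 0,"wz": 0,"gripper": 0.15},{"tx": -9,"ty": 0,"tz": 1.2,"wx": 0,"wy": 0,"wz": 0,"gripper": 0.15},{"tx": -12,"ty": 0,"tz": 1.2,"wx": 0,"wy": 0,"wz": 0,"gripper": 0.15}])

```text
time: 4.8
position: [0.5188, -0.1872, 0.0145]
tool_rot: [-0.418, 3.114, -0.0]
ft_force: [-0.2, -0.2, 0.7]
grip_width: 0.151
grip_force: 0.1
```

>>> jog_arm(increments=[{"tx": -4,"ty": 0,"tz": 0,"wx": 0,"wy": 0,"wz": 0,"gripper": 0.15},{"tx": -8,"ty": 0,"tz": 0,"wx": 0,"wy": 0,"wz": 0,"gripper": 0.15},{"tx": -12,"ty": 0,"tz": 0,"wx": 0,"wy": 0,"wz": 0,"gripper": 0.15},{"tx": -16,"ty": 0,"tz": 0,"wx": 0,"wy": 0,"wz": 0,"gripper": 0.15},{"tx": -20,"ty": 0,"tz": 0,"wx": 0,"wy": 0,"wz": 0,"gripper": 0.15}])

```text
time: 5.22
position: [0.5381, -0.182, 0.0144]
tool_rot: [0.418, -3.114, 0.0]
ft_force: [0.0, 0.8, -0.6]
grip_width: 0.149
grip_force: 0.1
```

```bash
python3 -c "
from h import *
from bench import vision
delta((-19.5,-72),14.5);inplate()
d=vision.get_image('top');cv2.imwrite('pics/t2.png',cv2.resize(d['color'][170:290,236:396],None,fx=5,fy=5,interpolation=cv2.INTER_CUBIC))
"
```

```text
t 5.22 d [-29.8   0.4  -0.1] rot [-0. -0.  0.] F [ 0.   0.8 -0.6] w 0.149
tcp in plate [-49.3 -72.4  14.4]
```

View pics/t2.png

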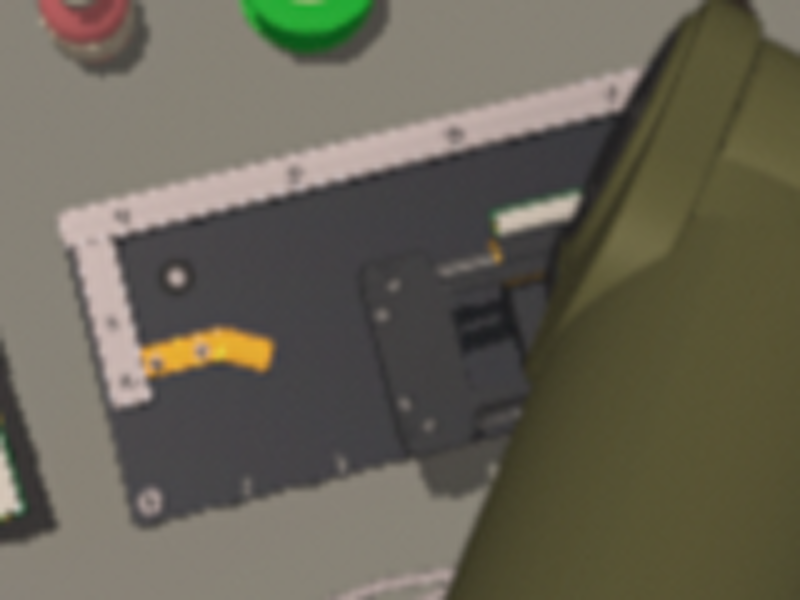

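The chip is squared by the fingers, its leading edge (492,213)–(580,193) parallel to the rail. I continue pushing to the rail.

>>> jog_arm(increments=[{"tx": -5,"ty": 0,"tz": 0,"wx": 0,"wy": 0,"wz": 0,"gripper": 0.15},{"tx": -10,"ty": 0,"tz": 0,"wx": 0,"wy": 0,"wz": 0,"gripper": 0.15},{"tx": -15,"ty": 0,"tz": 0,"wx": 0,"wy": 0,"wz": 0,"gripper": 0.15},{"tx": -20,"ty": 0,"tz": 0,"wx": 0,"wy": 0,"wz": 0,"gripper": 0.15},{"tx": -24,"ty": 0,"tz": 0,"wx": 0,"wy": 0,"wz": 0,"gripper": 0.15}])

```text
time: 5.68
position: [0.5616, -0.1755, 0.0145]
tool_rot: [-0.418, 3.113, -0.0]
ft_force: [-0.7, 0.2, -1.8]
grip_width: 0.152
grip_force: 0.1
```

>>> jog_arm(increments=[{"tx": -1,"ty": 0,"tz": 0,"wx": 0,"wy": 0,"wz": 0,"gripper": 0.15},{"tx": -2,"ty": 0,"tz": 0,"wx": 0,"wy": 0,"wz": 0,"gripper": 0.15},{"tx": -3,"ty": 0,"tz": 0,"wx": 0,"wy": 0,"wz": 0,"gripper": 0.15},{"tx": -3,"ty": 0,"tz": 0,"wx": 0,"wy": 0,"wz": 0,"gripper": 0.15},{"tx": -3,"ty": 0,"tz": 0,"wx": 0,"wy": 0,"wz": 0,"gripper": 0.15}])

```text
time: 6.1
position: [0.5636, -0.1751, 0.0145]
tool_rot: [-0.417, 3.114, -0.0]
ft_force: [-0.3, -0.5, -0.1]
grip_width: 0.148
grip_force: 0.0
```

>>> jog_arm(increments=[{"tx": -1,"ty": 0,"tz": 0,"wx": 0,"wy": 0,"wz": 0,"gripper": 0.15},{"tx": -1,"ty": 0,"tz": 0,"wx": 0,"wy": 0,"wz": 0,"gripper": 0.15},{"tx": -1,"ty": 0,"tz": 0,"wx": 0,"wy": 0,"wz": 0,"gripper": 0.15},{"tx": -1,"ty": 0,"tz": 0,"wx": 0,"wy": 0,"wz": 0,"gripper": 0.15},{"tx": -1,"ty": 0,"tz": 0,"wx": 0,"wy": 0,"wz": 0,"gripper": 0.15}])

```text
time: 6.52
position: [0.5647, -0.1747, 0.0145]
tool_rot: [-0.418, 3.114, 0.0]
ft_force: [0.1, -0.2, 0.4]
grip_width: 0.151
grip_force: 0.0
```

>>> jog_arm(increments=[{"tx": -1,"ty": 0,"tz": 0,"wx": 0,"wy": 0,"wz": 0,"gripper": 0.15},{"tx": -2,"ty": 0,"tz": 0,"wx": 0,"wy": 0,"wz": 0,"gripper": 0.15},{"tx": -2,"ty": 0,"tz": 0,"wx": 0,"wy": 0,"wz": 0,"gripper": 0.15},{"tx": -2,"ty": 0,"tz": 0,"wx": 0,"wy": 0,"wz": 0,"gripper": 0.15},{"tx": -2,"ty": 0,"tz": 0,"wx": 0,"wy": 0,"wz": 0,"gripper": 0.15}])

```text
time: 6.93
position: [0.5656, -0.1746, 0.0142]
tool_rot: [0.417, -3.112, -0.0]
ft_force: [-3.8, -0.9, 2.4]
grip_width: 0.151
grip_force: 2.3
```

>>> jog_arm(increments=[{"tx": -1,"ty": 0,"tz": 0,"wx": 0,"wy": 0,"wz": 0,"gripper": 0.15},{"tx": -1,"ty": 0,"tz": 0,"wx": 0,"wy": 0,"wz": 0,"gripper": 0.15},{"tx": -1,"ty": 0,"tz": 0,"wx": 0,"wy": 0,"wz": 0,"gripper": 0.15},{"tx": -1,"ty": 0,"tz": 0,"wx": 0,"wy": 0,"wz": 0,"gripper": 0.15},{"tx": -1,"ty": 0,"tz": 0,"wx": 0,"wy": 0,"wz": 0,"gripper": 0.15}])

```text
time: 7.35
position: [0.5658, -0.1745, 0.0141]
tool_rot: [0.416, -3.111, -0.001]
ft_force: [-6.9, -1.0, 4.1]
grip_width: 0.148
grip_force: 3.3
```

```bash
python3 -c "
from h import *
inplate()"
```

```text
tcp in plate [-20.7 -72.6  14.1]
```

>>> jog_arm(increments=[{"tx": 5,"ty": 0,"tz": 0,"wx": 0,"wy": 0,"wz": 0,"gripper": 0.15},{"tx": 20,"ty": 0,"tz": 0,"wx": 0,"wy": 0,"wz": 0,"gripper": 0.15},{"tx": 20,"ty": -20,"tz": 0,"wx": 0,"wy": 0,"wz": 0,"gripper": 0},{"tx": 20,"ty": -50,"tz": 0,"wx": 0,"wy": 0,"wz": 0,"gripper": 0},{"tx": 20,"ty": -50,"tz": 0,"wx": 0,"wy": 0,"wz": 0,"gripper": 0}])

```text
time: 7.77
position: [0.5632, -0.2337, 0.0158]
tool_rot: [-0.41, 3.11, -0.01]
ft_force: [0.6, -1.4, 1.4]
grip_width: 0.032
grip_force: 0.0
```

>>> jog_arm(increments=[{"tx": -12,"ty": 0,"tz": 0,"wx": 0,"wy": 0,"wz": 0,"gripper": 0},{"tx": -24,"ty": 0,"tz": 0,"wx": 0,"wy": 0,"wz": 0,"gripper": 0},{"tx": -36,"ty": 0,"tz": 0,"wx": 0,"wy": 0,"wz": 0,"gripper": 0},{"tx": -48,"ty": 0,"tz": 0,"wx": 0,"wy": 0,"wz": 0,"gripper": 0},{"tx": -53,"ty": 0,"tz": 0,"wx": 0,"wy": 0,"wz": 0,"gripper": 0}])

```text
time: 8.18
position: [0.616, -0.2102, 0.0145]
tool_rot: [-0.423, 3.11, 0.001]
ft_force: [0.7, 0.0, -0.4]
grip_width: 0.006
grip_force: 0.0
```

```bash
python3 -c "
from h import *
from bench import vision
delta((12.5,-122),14.5);inplate()
d=vision.get_image('wrist');cv2.imwrite('pics/w3.png',d['color']);
p=json.load(open('m.json'))[0]
for z in (15.4,18): print(proj(d,w(p,np.array([[35,-96,z],[-10,-96,z],[-10,-51,z],[35,-51,z]])/1e3)).round().tolist())
"
```

```text
t 8.18 d [ 5.9 -1.8  0. ] rot [0.    0.003 0.004] F [ 0.7  0.  -0.4] w 0.006
tcp in plate [  18.4 -120.2   14.5]
[[321.0, 296.0], [325.0, 204.0], [426.0, 205.0], [416.0, 297.0]]
[[322.0, 299.0], [326.0, 206.0], [429.0, 206.0], [418.0, 299.0]]
```

View pics/w3.png

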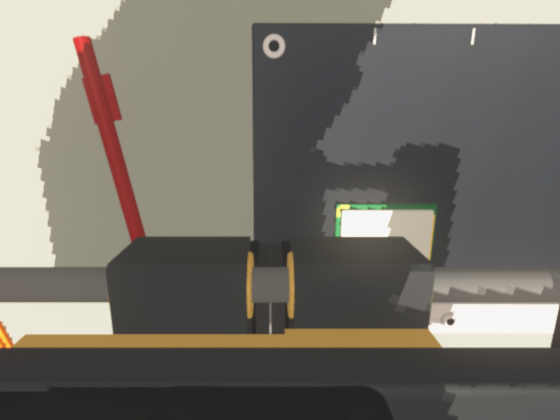

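The chip's near edge is at row 205 and level, as predicted for lying flat on the rail. Its rear-left corner is at column 336, so its rear edge is at plate y of about -91. Now I slide it along +y.

>>> jog_arm(increments=[{"tx": 5,"ty": 2,"tz": 0,"wx": 0,"wy": 0,"wz": 0.002,"gripper": 0},{"tx": 5,"ty": 7,"tz": 0,"wx": 0,"wy": 0,"wz": 0.002,"gripper": 0},{"tx": 5,"ty": 11,"tz": 0,"wx": 0,"wy": 0,"wz": 0.002,"gripper": 0},{"tx": 5,"ty": 15,"tz": 0,"wx": 0,"wy": 0,"wz": 0.002,"gripper": 0},{"tx": 5,"ty": 19,"tz": 0,"wx": 0,"wy": 0,"wz": 0.002,"gripper": 0}])

```text
time: 8.65
position: [0.6023, -0.1959, 0.0146]
tool_rot: [-0.414, 3.114, 0.001]
ft_force: [0.3, -0.1, 0.2]
grip_width: 0.008
grip_force: 0.0
```

>>> jog_arm(increments=[{"tx": 0,"ty": 5,"tz": 0,"wx": 0,"wy": 0,"wz": 0,"gripper": 0},{"tx": 0,"ty": 10,"tz": 0,"wx": 0,"wy": 0,"wz": 0,"gripper": 0},{"tx": 0,"ty": 16,"tz": 0,"wx": 0,"wy": 0,"wz": 0,"gripper": 0},{"tx": -0.5,"ty": 22,"tz": 0,"wx": 0,"wy": 0,"wz": 0,"gripper": 0},{"tx": -0.5,"ty": 28,"tz": 0,"wx": 0,"wy": 0,"wz": 0,"gripper": 0}])

```text
time: 9.07
position: [0.5958, -0.1688, 0.0145]
tool_rot: [-0.415, 3.114, -0.0]
ft_force: [0.2, -1.3, 0.3]
grip_width: 0.007
grip_force: 0.4
```

>>> jog_arm(increments=[{"tx": 0,"ty": 6,"tz": 0,"wx": 0,"wy": 0,"wz": 0,"gripper": 0},{"tx": 0,"ty": 12,"tz": 0,"wx": 0,"wy": 0,"wz": 0,"gripper": 0},{"tx": -0.5,"ty": 18,"tz": 0,"wx": 0,"wy": 0,"wz": 0,"gripper": 0},{"tx": -0.5,"ty": 24,"tz": 0,"wx": 0,"wy": 0,"wz": 0,"gripper": 0},{"tx": -0.5,"ty": 30,"tz": 0,"wx": 0,"wy": 0,"wz": 0,"gripper": 0}])

```text
time: 9.48
position: [0.5884, -0.1395, 0.0145]
tool_rot: [-0.415, 3.114, 0.0]
ft_force: [0.3, -0.8, 0.8]
grip_width: 0.003
grip_force: 0.3
```

```bash
python3 -c "
from h import *
from bench import vision
delta((12.5,40),14.5);inplate()
d=vision.get_image('wrist');cv2.imwrite('pics/w4.png',d['color']);
"
```

```text
t 9.48 d [-1.9 84.8 -0. ] rot [ 0.     0.    -0.002] F [ 0.3 -0.8  0.8] w 0.003
tcp in plate [ 10.4 -44.8  14.5]
```

View pics/w4.png

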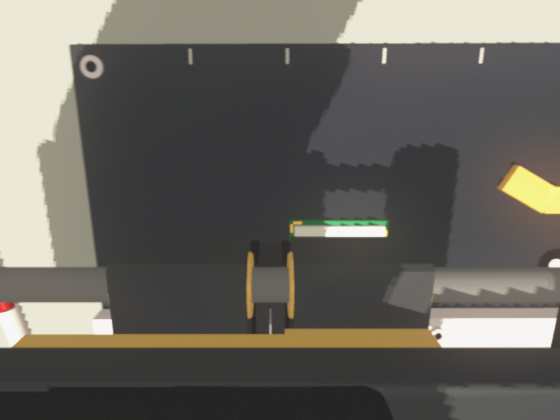

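The chip edge (290,222)–(388,222) is level, so it is still square against the finger. I continue.

>>> jog_arm(increments=[{"tx": 0,"ty": 6,"tz": 0,"wx": 0,"wy": 0,"wz": 0,"gripper": 0},{"tx": 0,"ty": 12,"tz": 0,"wx": 0,"wy": 0,"wz": 0,"gripper": 0},{"tx": -0.5,"ty": 18,"tz": 0,"wx": 0,"wy": 0,"wz": 0,"gripper": 0},{"tx": -0.5,"ty": 24,"tz": 0,"wx": 0,"wy": 0,"wz": 0,"gripper": 0},{"tx": -1,"ty": 30,"tz": 0,"wx": 0,"wy": 0,"wz": 0,"gripper": 0}])

```text
time: 9.95
position: [0.5814, -0.1105, 0.0144]
tool_rot: [0.415, -3.114, 0.0]
ft_force: [-0.8, -1.0, 0.1]
grip_width: 0.006
grip_force: 0.3
```

>>> jog_arm(increments=[{"tx": 0,"ty": 6,"tz": 0,"wx": 0,"wy": 0,"wz": 0,"gripper": 0},{"tx": 0,"ty": 12,"tz": 0,"wx": 0,"wy": 0,"wz": 0,"gripper": 0},{"tx": -0.5,"ty": 18,"tz": 0,"wx": 0,"wy": 0,"wz": 0,"gripper": 0},{"tx": -0.5,"ty": 24,"tz": 0,"wx": 0,"wy": 0,"wz": 0,"gripper": 0},{"tx": -1,"ty": 30,"tz": 0,"wx": 0,"wy": 0,"wz": 0,"gripper": 0}])

```text
time: 10.37
position: [0.5746, -0.0812, 0.0145]
tool_rot: [-0.415, 3.114, 0.0]
ft_force: [-0.5, -1.1, -0.1]
grip_width: 0.004
grip_force: 0.3
```

>>> jog_arm(increments=[{"tx": 0,"ty": 5,"tz": 0,"wx": 0,"wy": 0,"wz": 0,"gripper": 0},{"tx": 0,"ty": 9,"tz": 0,"wx": 0,"wy": 0,"wz": 0,"gripper": 0},{"tx": -0.5,"ty": 13,"tz": 0,"wx": 0,"wy": 0,"wz": 0,"gripper": 0},{"tx": -0.5,"ty": 17,"tz": 0,"wx": 0,"wy": 0,"wz": 0,"gripper": 0},{"tx": -1,"ty": 20,"tz": 0,"wx": 0,"wy": 0,"wz": 0,"gripper": 0}])

```text
time: 10.78
position: [0.5704, -0.0619, 0.0145]
tool_rot: [-0.415, 3.114, 0.0]
ft_force: [-0.6, 0.2, 0.4]
grip_width: 0.002
grip_force: 0.3
```

```bash
python3 -c "
from h import *
from bench import vision
delta((12.5,50),14.5);inplate()
d=vision.get_image('wrist');cv2.imwrite('pics/w5.png',d['color']);
"
```

```text
t 10.78 d [ 1.  15.1 -0. ] rot [ 0.     0.    -0.002] F [-0.6  0.2  0.4] w 0.002
tcp in plate [13.5 34.9 14.5]
```

View pics/w5.png

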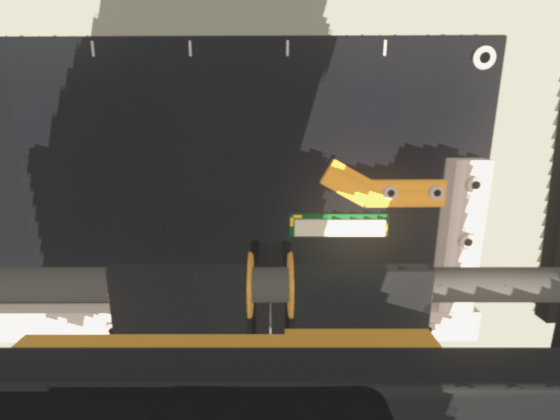

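The chip is entering the nest. Its lip-side edge is at row 214 and the lip's inner face at row 207, a gap of about 3 mm, so it is against the rail. Its front edge at column 388 is about 22 mm from the stop at about column 438.

>>> jog_arm(increments=[{"tx": 0,"ty": 3,"tz": 0,"wx": 0,"wy": 0,"wz": 0,"gripper": 0},{"tx": 0,"ty": 6,"tz": 0,"wx": 0,"wy": 0,"wz": 0,"gripper": 0},{"tx": -0.5,"ty": 10,"tz": 0,"wx": 0,"wy": 0,"wz": 0,"gripper": 0},{"tx": -0.5,"ty": 14,"tz": 0,"wx": 0,"wy": 0,"wz": 0,"gripper": 0},{"tx": -0.5,"ty": 17,"tz": 0,"wx": 0,"wy": 0,"wz": 0,"gripper": 0}])

```text
time: 11.25
position: [0.5664, -0.0452, 0.0145]
tool_rot: [0.415, -3.114, -0.0]
ft_force: [0.1, 0.7, 0.9]
grip_width: 0.008
grip_force: 0.4
```

>>> jog_arm(increments=[{"tx": 0,"ty": 1,"tz": 0,"wx": 0,"wy": 0,"wz": 0,"gripper": 0},{"tx": 0,"ty": 2,"tz": 0,"wx": 0,"wy": 0,"wz": 0,"gripper": 0},{"tx": -0.5,"ty": 3,"tz": 0,"wx": 0,"wy": 0,"wz": 0,"gripper": 0},{"tx": -0.5,"ty": 3,"tz": 0,"wx": 0,"wy": 0,"wz": 0,"gripper": 0},{"tx": -0.5,"ty": 3,"tz": 0,"wx": 0,"wy": 0,"wz": 0,"gripper": 0}])

```text
time: 11.67
position: [0.5664, -0.0425, 0.0145]
tool_rot: [-0.414, 3.114, 0.0]
ft_force: [-0.7, -0.0, -0.0]
grip_width: 0.008
grip_force: 0.0
```

>>> jog_arm(increments=[{"tx": 0,"ty": 1,"tz": 0,"wx": 0,"wy": 0,"wz": 0,"gripper": 0},{"tx": 0,"ty": 1.5,"tz": 0,"wx": 0,"wy": 0,"wz": 0,"gripper": 0},{"tx": -0.5,"ty": 1.5,"tz": 0,"wx": 0,"wy": 0,"wz": 0,"gripper": 0},{"tx": -0.5,"ty": 1.5,"tz": 0,"wx": 0,"wy": 0,"wz": 0,"gripper": 0},{"tx": -0.5,"ty": 1.5,"tz": 0,"wx": 0,"wy": 0,"wz": 0,"gripper": 0}])

```text
time: 12.08
position: [0.5664, -0.041, 0.0145]
tool_rot: [-0.415, 3.114, 0.0]
ft_force: [-0.0, -0.1, -0.5]
grip_width: 0.007
grip_force: 0.0
```

>>> jog_arm(increments=[{"tx": 0,"ty": 1,"tz": 0,"wx": 0,"wy": 0,"wz": 0,"gripper": 0},{"tx": 0,"ty": 2,"tz": 0,"wx": 0,"wy": 0,"wz": 0,"gripper": 0},{"tx": 0,"ty": 2,"tz": 0,"wx": 0,"wy": 0,"wz": 0,"gripper": 0},{"tx": 0,"ty": 2,"tz": 0,"wx": 0,"wy": 0,"wz": 0,"gripper": 0},{"tx": 0,"ty": 2,"tz": 0,"wx": 0,"wy": 0,"wz": 0,"gripper": 0}])

```text
time: 12.5
position: [0.5658, -0.0391, 0.0145]
tool_rot: [-0.415, 3.114, 0.0]
ft_force: [-0.3, 0.9, 0.1]
grip_width: 0.004
grip_force: 0.0
```

>>> jog_arm(increments=[{"tx": 0,"ty": 1,"tz": 0,"wx": 0,"wy": 0,"wz": 0,"gripper": 0},{"tx": 0,"ty": 1.5,"tz": 0,"wx": 0,"wy": 0,"wz": 0,"gripper": 0},{"tx": 0,"ty": 1.5,"tz": 0,"wx": 0,"wy": 0,"wz": 0,"gripper": 0},{"tx": 0,"ty": 1.5,"tz": 0,"wx": 0,"wy": 0,"wz": 0,"gripper": 0},{"tx": 0,"ty": 1.5,"tz": 0,"wx": 0,"wy": 0,"wz": 0,"gripper": 0}])

```text
time: 12.92
position: [0.5657, -0.0387, 0.0146]
tool_rot: [-0.413, 3.114, -0.002]
ft_force: [0.0, -3.8, -0.1]
grip_width: 0.006
grip_force: 1.9
```

```bash
python3 -c "
from h import *
inplate()"
```

```text
tcp in plate [15.1 58.5 14.6]
```

Contact with the stop at 4 N. I press with a small drag towards the rail, then back off.

>>> jog_arm(increments=[{"tx": 0,"ty": 1,"tz": 0,"wx": 0,"wy": 0,"wz": 0,"gripper": 0},{"tx": -1,"ty": 1,"tz": 0,"wx": 0,"wy": 0,"wz": 0,"gripper": 0},{"tx": -2,"ty": 1,"tz": 0,"wx": 0,"wy": 0,"wz": 0,"gripper": 0},{"tx": -3,"ty": 1,"tz": 0,"wx": 0,"wy": 0,"wz": 0,"gripper": 0},{"tx": -3,"ty": 1,"tz": 0,"wx": 0,"wy": 0,"wz": 0,"gripper": 0}])

```text
time: 13.33
position: [0.5666, -0.0384, 0.0143]
tool_rot: [0.412, -3.111, 0.003]
ft_force: [-2.1, -6.5, 2.8]
grip_width: 0.01
grip_force: 3.2
```

>>> jog_arm(increments=[{"tx": 0,"ty": -3,"tz": 0,"wx": 0,"wy": 0,"wz": 0,"gripper": 0},{"tx": 0,"ty": -20,"tz": 0,"wx": 0,"wy": 0,"wz": 0,"gripper": 0},{"tx": 0,"ty": -45,"tz": 0,"wx": 0,"wy": 0,"wz": 0,"gripper": 0},{"tx": 5,"ty": -70,"tz": -30,"wx": 0,"wy": 0,"wz": 0,"gripper": 0},{"tx": 10,"ty": -100,"tz": -60,"wx": 0,"wy": 0,"wz": 0,"gripper": 0}])

```text
time: 13.75
position: [0.583, -0.1318, 0.0724]
tool_rot: [0.419, -3.109, -0.006]
ft_force: [2.2, 0.6, 0.3]
grip_width: 0.004
grip_force: 0.0
```

>>> jog_arm(increments=[{"tx": 10,"ty": -40,"tz": -10,"wx": 0,"wy": 0,"wz": 0,"gripper": 0},{"tx": 20,"ty": -80,"tz": -20,"wx": 0,"wy": 0,"wz": 0,"gripper": 0},{"tx": 20,"ty": -110,"tz": -30,"wx": 0,"wy": 0,"wz": 0,"gripper": 0},{"tx": 20,"ty": -110,"tz": -30,"wx": 0,"wy": 0,"wz": 0,"gripper": 0},{"tx": 20,"ty": -110,"tz": -30,"wx": 0,"wy": 0,"wz": 0,"gripper": 0}])

```text
time: 14.17
position: [0.5942, -0.2472, 0.1043]
tool_rot: [-0.409, 3.113, 0.0]
ft_force: [-0.4, 1.3, -0.5]
grip_width: 0.001
grip_force: 0.0
```

```bash
python3 -c "
from h import *
from bench import vision
inplate()
d=vision.get_image('top');cv2.imwrite('pics/t3.png',cv2.resize(d['color'][195:275,240:347],None,fx=7.4,fy=7.4,interpolation=cv2.INTER_CUBIC))
"
```

```text
tcp in plate [ -12.4 -150.2  104.3]
```

View pics/t3.png

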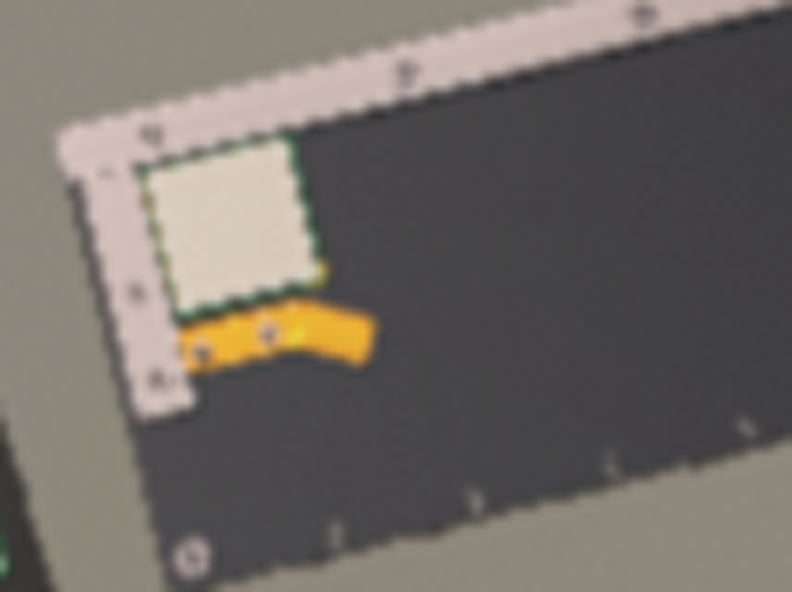

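The chip's corner at (142,172) sits where rail and stop meet. Its edges run along both, and there is a thin dark gap to the lip. I hand it in.

```bash
python3 -c "
from bench import ctrl
print(ctrl.close_job())"
```

```text
the job is handed in; nothing more can be done
None
```

I pushed the chip flat against the rail and slid it to the end stop; the last top view shows it square and snug in the corner of the nest. The job was handed in at about 14 s, and `close_job` returned no verdict.

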